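Lock the last captive screw on a welding-bench terminal box

TASK

Take the red-handled blade key from its stand and use it to turn the orange-ringed screw on the terminal box clockwise until it stops, so that its slot lines up with the two black marks. Then put the red key back upright in the hole of the stand that it came from and let go of it.

Things in the scene. Friction and masses are not known exactly. Their poses are not given: they have to be found in the camera images.
- key: Red-handled key upright in the stand, loose, 160 g. Origin: centre of the blade's lower end; z up, x along blade width and handle. Blade 32 (x) x 7 (y) mm, z 0 to 28; collar 50 mm across, z 28 to 34, rests on the stand; shank 16 mm thick; red handle bar 64 (x) x 24 (y) mm, z 84 to 114: grip it across its 24 mm. The blue key beside it has a round end and does not fit.
- stand: Fixed wooden block holding both keys, 180 (x) x 74 (y) x 45 mm high; origin at the centre of its underside. Two through holes 45 mm either side of centre along x, each 45 (x) x 23 (y) mm. The keys stand with handles along its x, blade end 17 mm above the table; which key is in which hole varies.
- slot (a point): Middle of the slot's floor in the orange-ringed brass screw, one of three on the fixed grey-and-white terminal box (170 x 270 x 55 mm high; the grey-ringed two are already locked). Head 48 mm across; slot 14 mm wide, 12 mm deep, open at both ends, floor 64 mm above the table. x along the slot, z up; it turns with the screw.
- screw_a (a joint): Turn of the orange-ringed screw, rad, growing clockwise seen from above. Starts partly turned (0.3 to 0.7); firm stop at 1.57, where the slot lines up with two black marks beside it; stays where left. Turning takes about 0.1 N m. The blade has about 13 degrees of play either way before it drives the head.
There are look-alikes about, which are no part of the job. What is shaped like the key but green or purple is not meant.

How it is judged:
By the outcome, as a careful person would: the job done as asked, in the order asked, and still so for the second after the job is handed in, with the robot touching nothing.
It also fails if it takes over 58 s, if anything falls off the work surface, if the arm or the gripper's body presses on something with over 40 N, if the wrist force passes 120 N, or if a joint passes its speed limit or range.

ROBOT

A 6-joint arm with a two-finger parallel gripper is mounted at the origin on the work surface. World frame = base frame: x ahead of the robot, y to its left, z up, the work surface at z = 0. Lengths are in m, angles in rad, forces in N, time in s.
With the tool pointing down it reaches from about 0.375 to 0.9 m from the base axis. Payload 3.1 kg.
Tool frame: the origin (TCP) lies at the centre of the arm's flange, where the gripper is bolted on; the fingertips stand 173 mm ahead of it and the grasp point (between the pads) lies 155 mm ahead of it (tip_extent is the distance from the TCP to the fingertips, in m); z points along the fingers, y is the direction in which the jaws open and shut (so a half turn about z gives the same grasp; the last joint's range is limited). The gripper opens to 85 mm and grips with 20 to 120 N. Pads are 22 mm wide; open, the fingers measure 114 mm over their backs; the gripper's body (76 mm by 85 mm) begins 54 mm behind the grasp point. The pads swing forward as they close: fully open they stand 13 mm farther back than shut.
Start: joints at [0.978, 0.527, 1.433, -0, 1.181, -0.178], TCP at [0.252, 0.572, 0.405] pointing down, gripper open.
Joint ranges: [-3.08, 3.08], [-0.75, 2.2], [0.22, 2.44], [-1.43, 4.57], [0, 2.65], [-2.85, 2.85]. Speed limits (rad/s): [2.79, 2.79, 3.14, 3.14, 3.14, 3.14].

INTERFACE

Orientations are given as a unit quaternion [x, y, z, w].
In Python, from station import sense, snapshot, sign_off, tip_extent gives the robot as it stands. The module is installed in compiled form; this text tells all that it offers.
- The arm moves only by the tool servo_tool, never from a script. Its argument "rows" is a list of rows, each a list of 3 entries, a list of its own where there are three numbers: the shift along the tool's x, y, z in mm, then the turn about the tool's z in degrees, then the opening, from -1 (shut) to 1 (fully open), so that 0 is half open. A call has 1 to 8 rows; each row is the pose to reach, as a shift and turn from the pose measured when the call began, along the tool's axes at that moment; what a row does not reach only later rows make up. A row lasts 1/10 s, in which the tool goes at most 50 mm and 8.59 degrees, less where a joint would pass 70% of its speed; a pose out of reach is approached as far as the arm can. A call with a gripper value outside its range is refused whole. The fingers move at their own pace and stop on an object; "force" is the grip in N (left out, the last holds). Time passes only in rows, so rows that repeat a pose let the fingers close. It gives the time, the measured TCP pose, the force and the opening at its end, in the units of the state.
- sense(): the state, without advancing time (a new reading comes with each control period).
- snapshot(name): name is "scene" or "top"; returns a dict with "image" (400x640x3 uint8, blue, green, red), "z_map" (400x640 float32, m along the optical axis (not along the pixel's ray), 0 where there is no reading), "vertical_fov" (degrees; the focal length in pixels is half the picture's height over the tangent of half this angle, whatever the lens; pixels are square), "cx", "cy" (the principal point, pixels), "cam_to_world" (4x4, takes a point from camera to world coordinates). Camera axes: x right, y down, z forward; pixel columns grow to the right and rows downward; lengths in m; the calibration is good to about 2 mm. A picture is of the moment at which its call begins.
- sign_off(): hands the job in, once; it reports no verdict.
The state is a dict: "t": time; "q": joint angles; "qd": joint speeds; "tau": joint torques, N m; "tcp_pos": TCP position; "tool_rot": TCP orientation; "force": force on the tool from outside, world axes, zero at the start; "ft_torque": the same for the moment, N m; "finger_gap": opening from 0.0 (shut) to 1.0 (fully open).
Only numpy, scipy, OpenCV 4.12 (cv2) and the standard library are available. Lean on these libraries where they do the work, as an engineer would, in place of code of your own. Each camera call takes 0.05 s, during which the arm holds its last target. There are 200 camera calls.

## Working session

There is one attempt and no reset: what is moved stays moved. The work goes in short steps, Python scripts to look and compute and a tool call to move; the robot and the scene stay as the last step left them, time stands still between calls to the robot, and variables do not carry over. Pictures are saved under pics/ and viewed, about 8 in all and at most 12, crops included, and the job is handed in when it is done.

Besides the shell and the picture viewer there is one more tool, called after "Emit:" as name(argument=value, ...) on one line, values as JSON. servo_tool: Moves the arm, as the interface text tells. Its arguments: {"type":"object","properties":{"rows":{"type":"array"},"force":{"type":"number"}},"required":["rows"]}

```bash
mkdir -p pics; cat > h.py <<'E'
import numpy as np, cv2
from station import sense, snapshot
def px2w(s,u,v,z=None):
    h=s["image"].shape[0]; f=h/2/np.tan(np.radians(s["vertical_fov"])/2)
    M=np.array(s["cam_to_world"]); d=np.array([(u-s["cx"])/f,(v-s["cy"])/f,1.])
    D=M[:3,:3]@d; o=M[:3,3]
    if z is None: return o+D*s["z_map"][int(v),int(u)]
    return o+D*(z-o[2])/D[2]
E
python3 - <<'E'
from h import *
import pickle
st=sense(); print({k:np.round(st[k],3) for k in("t","tcp_pos","tool_rot","force","finger_gap")})
for n in("scene","top"):
    s=snapshot(n); cv2.imwrite(f"pics/{n}0.png",s["image"]); pickle.dump(s,open(f"{n}0.pkl","wb"))
    print(n,s["vertical_fov"],s["cx"],s["cy"],np.round(s["cam_to_world"],3).tolist())
E
```

```text
{'t': np.float64(0.0), 'tcp_pos': array([0.252, 0.572, 0.404]), 'tool_rot': array([ 0.206,  0.979, -0.001, -0.   ]), 'force': array([ 0.226,  0.   , -0.346]), 'finger_gap': np.float64(0.998)}
scene 48.33349425014977 317.1181040624071 203.66002904419236 [[0.273, 0.665, -0.695, 1.349], [0.962, -0.182, 0.204, -0.313], [0.009, -0.724, -0.69, 0.897], [0.0, 0.0, 0.0, 1.0]]
top 43.171169719183304 325.46552815723555 200.85485792792423 [[-0.085, -0.972, 0.221, 0.28], [-0.996, 0.082, -0.021, -0.08], [0.002, -0.222, -0.975, 1.189], [0.0, 0.0, 0.0, 1.0]]
```

View pics/top0.png

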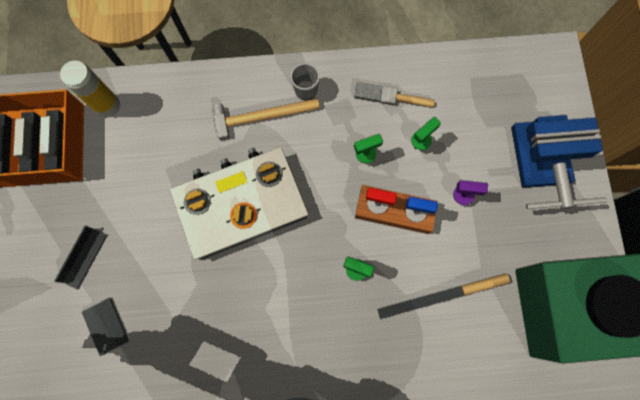

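View pics/scene0.png

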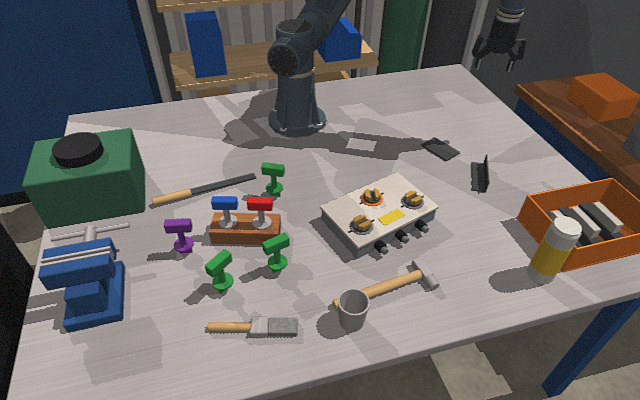

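Top view: the stand is at (397,209) with the red-handled key at (381,197) and the blue key at (422,206). Green look-alikes are at (369,148), (427,134) and (358,268), and a purple one at (470,190). The only red one is at (381,197), and it's in the stand, so that is the key. The orange-ringed screw is at (243,214); the grey-ringed two are at (196,201) and (268,173).

```bash
cat > m.py <<'E'
from h import *
import pickle
for n in("top","scene"):
    s=pickle.load(open(f"{n}0.pkl","rb")); im=s["image"]; hsv=cv2.cvtColor(im,cv2.COLOR_BGR2HSV)
    red=((hsv[...,0]<5)|(hsv[...,0]>175))&(hsv[...,1]>190)&(hsv[...,2]>90)
    org=(hsv[...,0]>=5)&(hsv[...,0]<16)&(hsv[...,1]>200)&(hsv[...,2]>150)
    for nm,m in(("red",red),("org",org)):
        m=m.astype(np.uint8); k,l,stt,c=cv2.connectedComponentsWithStats(m)
        for i in range(1,k):
            if stt[i,4]>25:
                u,v=c[i]; pts=np.argwhere(l==i)
                P=np.array([px2w(s,b,a) for a,b in pts])
                print(n,nm,stt[i],np.round(c[i],1),"med",np.round(np.median(P,0),3),"zmax",P[:,2].max().round(3))
                if nm=="red":
                    T=P[P[:,2]>0.125]; Q=T[:,:2]
                    if len(Q)>10:
                        r=cv2.minAreaRect((Q*1000).astype(np.float32)); print(" top pts",len(Q),r)
                        print(" ray at .131",px2w(s,*c[i],z=.131).round(3))
    if n=="top":
        # stand top plane + box top: points by depth
        H=np.zeros(im.shape[:2]); W=np.zeros(im.shape)
        for v in range(400):
            for u in range(640):
                p=px2w(s,u,v); W[v,u]=p
        H=W[...,2]
        for nm,(x0,y0,x1,y1),(za,zb) in(("stand",(345,175,450,240),(.040,.050)),("box",(160,140,320,265),(.05,.059))):
            mk=np.zeros(H.shape,bool); mk[y0:y1,x0:x1]=1; mk&=(H>za)&(H<zb)
            print(nm,mk.sum(),cv2.minAreaRect((W[mk][:,:2]*1000).astype(np.float32)))
        a=cv2.resize(im[150:250,170:310],None,fx=5,fy=5,interpolation=cv2.INTER_CUBIC)
        cv2.imwrite("pics/box.png",a)
        b=cv2.resize(im[120:290,335:495],None,fx=3.4,fy=3.4,interpolation=cv2.INTER_CUBIC)
        cv2.imwrite("pics/key.png",b)
E
python3 m.py
```

```text
top red [366 188  31  17 338] [381.1 195.7] med [ 0.521 -0.223  0.131] zmax 1.189
 top pts 297 ((400.76629638671875, -168.7266387939453), (63.81248474121094, 293.24957275390625), 65.82212829589844)
 ray at .131 [ 0.521 -0.223  0.131]
top org [  3  90  63  29 249] [ 36.4 109.9] med [0.838 0.594 0.006] zmax 0.095
top org [ 63 121   2  32  50] [ 63.6 138.4] med [0.723 0.482 0.091] zmax 1.189
stand 1358 ((510.82537841796875, -266.8803405761719), (180.13250732421875, 75.6700668334961), 72.37855529785156)
box 7293 ((553.320068359375, 96.41732025146484), (177.9706573486328, 276.1848449707031), 16.98478889465332)
scene red [247 197  25  14 280] [259.3 202.9] med [ 0.53  -0.225  0.129] zmax 0.897
 top pts 175 ((928.0157470703125, -282.4130859375), (60.526329040527344, 841.4207153320312), 81.72611236572266)
 ray at .131 [ 0.536 -0.225  0.131]
scene org [362 197  20   9  41] [373.  202.3] med [0.541 0.083 0.059] zmax 0.062
```

```bash
python3 -c "
import cv2,numpy as np
a=cv2.imread('pics/box.png');b=cv2.imread('pics/key.png')
a=cv2.resize(a,(560,400))
import cv2
b=cv2.resize(b,(int(b.shape[1]*.7*0.9),int(b.shape[0]*.7*.9)))
b=b[:400,:240] if b.shape[1]>240 else b
c=np.zeros((400,800,3),np.uint8);c[:,:560]=a;c[:b.shape[0],560:560+b.shape[1]]=b
cv2.imwrite('pics/both.png',c)"
```

```text
(no output)
```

View pics/box.png

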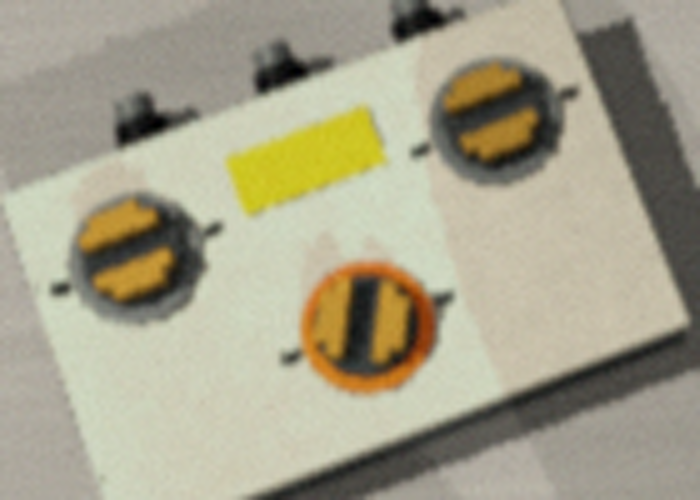

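The crop shows the orange ring centred near crop (369,326), i.e. full-frame (244,215). Its slot runs steeply from (358,365) to (374,280), and the black marks are at (291,357) and (445,298). The red key (381,196) was unique in colour and in the stand.

```bash
cat > m2.py <<'E'
from h import *
import pickle
s=pickle.load(open("top0.pkl","rb")); im=s["image"]; hsv=cv2.cvtColor(im,cv2.COLOR_BGR2HSV)
sub=hsv[195:235,225:262]
# marks / slot on box
C=lambda x,y:(170+(x-2)/5,150+(y-2)/5)
for z in(.055,): 
    a=px2w(s,*C(291,357),z=z);b=px2w(s,*C(445,298),z=z);print("marks",a,b,"mid",(a+b)/2,np.degrees(np.arctan2(*(b-a)[1::-1])))
a=px2w(s,*C(358,365),z=.066);b=px2w(s,*C(374,280),z=.066);print("slot",(a+b)/2,np.degrees(np.arctan2(*(b-a)[1::-1])))
# brass region and dark slot inside it
yy,xx=np.mgrid[0:400,0:640]; r=np.hypot(xx-243.5,yy-215)
sat=(hsv[...,1]>120)&(r<16); 
m=((hsv[...,2]<90)&(hsv[...,1]<120)&(np.hypot(xx-243,yy-214)<8.5)).astype(np.uint8)
k,l,stt,c=cv2.connectedComponentsWithStats(m); i=1+np.argmax(stt[1:,4]); p=np.argwhere(l==i)[:,::-1]
P=np.array([px2w(s,u,v,z=.066)[:2] for u,v in p]); w,V=np.linalg.eigh(np.cov(P.T)); print("pca",len(p),P.mean(0),np.degrees(np.arctan2(V[1,1],V[0,1])))
e=cv2.fitEllipse(np.argwhere(sat)[:,::-1][cv2.convexHull(np.argwhere(sat)[:,::-1].astype(np.int32),returnPoints=False)[:,0]].astype(np.float32))
print(e,[px2w(s,*e[0],z=z).round(4) for z in(.055,.06,.066)])
# wooden stand axis & red handle axis
red=((hsv[...,0]<5)|(hsv[...,0]>175))&(hsv[...,1]>190)&(hsv[...,2]>90)&(xx>340)&(xx<420)&(yy>170)&(yy<230)
P=np.array([px2w(s,u,v,z=.131)[:2] for v,u in np.argwhere(red)]);r=cv2.minAreaRect((P*1000).astype(np.float32));print("handle",r)
print("box",cv2.minAreaRect)
from scipy.spatial.transform import Rotation as R
st=sense();print(R.from_quat(st["tool_rot"]).as_matrix().round(3).tolist())
E
python3 m2.py
```

```text
marks [0.50870032 0.12179461 0.055     ] [0.53021566 0.05033983 0.055     ] mid [0.51945799 0.08606722 0.055     ] -73.24272553528508
slot [0.51956303 0.08532796 0.066     ] -13.31056248856467
pca 74 [0.52045072 0.08701585] 170.93153710658746
((243.1775665283203, 215.07603454589844), (25.60218620300293, 26.926206588745117), 72.06729125976562) [array([0.5195, 0.0862, 0.055 ]), array([0.5184, 0.0855, 0.06  ]), array([0.5172, 0.0846, 0.066 ])]
handle ((520.7957763671875, -222.7579345703125), (63.54424285888672, 26.586811065673828), 73.5136947631836)
box <built-in function minAreaRect>
[[-0.915, 0.403, -0.001], [0.403, 0.915, -0.002], [0.0, -0.002, -1.0]]
```

Emit:
servo_tool(rows=[[[-30,-33,0],4,1],[[-68,-74,0],11,1],[[-105,-115,0],18,1],[[-142,-155,0],25,1],[[-179,-195,0],32,1],[[-216,-235,0],39,1],[[-253,-276,0],46,1],[[-290,-316,0],53,1]])

```text
t: 0.9
tcp_pos: [0.3787, 0.1963, 0.4042]
tool_rot: [0.623, 0.782, -0.001, 0.0]
force: [0.7, -1.0, -0.1]
finger_gap: 1.0
```

```bash
cat > go.py <<'E'
# usage: go.py x y z yawdeg -> shift in tool axes (mm) and turn
import sys; from h import *
from scipy.spatial.transform import Rotation as R
st=sense(); M=R.from_quat(st["tool_rot"]).as_matrix()
yaw=np.degrees(np.arctan2(M[1,0],M[0,0]))
print("t",round(float(st["t"]),2),"tcp",np.round(st["tcp_pos"],4),"yaw",yaw.round(2),"zax",M[:,2].round(4),"F",np.round(st["force"],1),"T",np.round(st["ft_torque"],2),"gap",round(float(st["finger_gap"]),3),"q",np.round(st["q"],2))
if len(sys.argv)>4:
    a=np.array(sys.argv[1:5],float); print("shift",(M.T@(a[:3]-st["tcp_pos"])*1000).round(1),"turn",round((yaw-a[3]+180)%360-180,2))
E
python3 go.py 0.5225 -0.2235 0.405 72.4
```

```text
t 0.9 tcp [0.3787 0.1963 0.4042] yaw 102.97 zax [-0.0012 -0.0017 -1.    ] F [ 0.7 -1.  -0.1] T [-0.01  0.02 -0.03] gap 1.0 q [ 0.22  0.26  1.91 -0.    0.98 -0.01]
shift [-4.414e+02  4.590e+01 -2.000e-01] turn 30.57
```

Emit:
servo_tool(rows=[[[-49,5,0],4,1],[[-98,10,0],8,1],[[-147,15,0],12,1],[[-196,20,0],16,1],[[-245,25,0],20,1],[[-294,31,0],24,1],[[-343,36,0],28,1],[[-392,41,0],30.5,1]])

```text
t: 1.7
tcp_pos: [0.5068, -0.1786, 0.4044]
tool_rot: [0.807, 0.59, -0.001, -0.0]
force: [0.4, 0.2, 0.4]
finger_gap: 0.999
```

```bash
python3 go.py 0.5225 -0.2235 0.27 72.8
```

```text
t 1.7 tcp [ 0.5068 -0.1786  0.4044] yaw 72.31 zax [-0.0017 -0.0011 -1.    ] F [0.4 0.2 0.4] T [-0.01 -0.05 -0.  ] gap 0.999 q [-0.55  0.41  1.65 -0.    1.08 -0.24]
shift [-37.8  28.8 134.4] turn -0.49
```

Emit:
servo_tool(rows=[[[-20,15,10],0,1],[[-38,29,30],-0.5,1],[[-38,29,60],-0.5,1],[[-38,29,90],-0.5,1],[[-38,29,115],-0.5,1],[[-38,29,130],-0.5,1],[[-38,29,135],-0.5,1],[[-38,29,135],-0.5,1]])

```text
t: 2.5
tcp_pos: [0.5224, -0.2236, 0.2686]
tool_rot: [0.805, 0.593, -0.001, -0.001]
force: [0.2, 0.7, 0.0]
finger_gap: 0.998
```

```bash
python3 - <<'E'
from h import *
s=snapshot("top"); a=cv2.resize(s["image"][150:260,320:480],None,fx=4,fy=4,interpolation=cv2.INTER_CUBIC)
q=snapshot("scene"); b=cv2.resize(q["image"][150:260,190:350],None,fx=4,fy=4,interpolation=cv2.INTER_CUBIC)
cv2.imwrite("pics/g1.png",cv2.resize(np.vstack([a,b]),None,fx=.65,fy=.65))
E
python3 go.py 0.5225 -0.2235 0.27 72.8
```

```text
t 2.6 tcp [ 0.5229 -0.2239  0.2701] yaw 72.81 zax [-7.0e-04 -1.8e-03 -1.0e+00] F [ 0.2 -0.1 -0.1] T [0.   0.01 0.02] gap 1.002 q [-0.6   0.64  1.69 -0.    0.81 -0.3 ]
shift [ 0.2 -0.5  0.1] turn 0.01
```

View pics/g1.png

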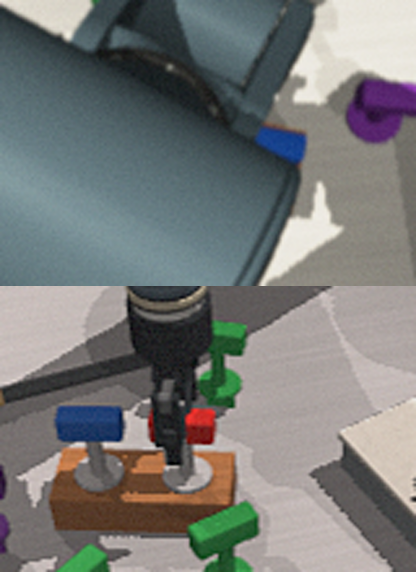

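The fingers straddle the red handle, with a finger at crop (172,425) against a handle spanning 148–215. Now I'll close.

Emit:
servo_tool(rows=[[[0,0,0],0,-1],[[0,0,0],0,-1],[[0,0,0],0,-1],[[0,0,0],0,-1],[[0,0,0],0,-1],[[0,0,0],0,-1],[[0,0,0],0,-1],[[0,0,0],0,-1]], force=70)

```text
t: 3.4
tcp_pos: [0.5232, -0.2241, 0.2706]
tool_rot: [0.805, 0.593, -0.001, 0.001]
force: [1.4, 0.4, 6.4]
finger_gap: 0.27
```

Emit:
servo_tool(rows=[[[0,0,-10],0,-1],[[0,0,-25],0,-1],[[0,0,-50],0,-1],[[0,0,-75],0,-1],[[0,0,-100],0,-1],[[0,0,-120],0,-1],[[0,0,-120],0,-1]])

```text
t: 4.1
tcp_pos: [0.5236, -0.224, 0.3932]
tool_rot: [0.805, 0.594, 0.0, 0.004]
force: [0.4, 0.3, -2.3]
finger_gap: 0.268
```

```bash
python3 - <<'E'
from h import *
q=snapshot("scene"); b=cv2.resize(q["image"][120:260,170:350],None,fx=4,fy=4,interpolation=cv2.INTER_CUBIC)
cv2.imwrite("pics/g2.png",b)
E
python3 go.py 0.5195 0.086 0.39 169
```

```text
t 4.15 tcp [ 0.5231 -0.2237  0.3914] yaw 72.82 zax [ 0.0021 -0.0037 -1.    ] F [-0.5  0.4 -1.4] T [0.02 0.04 0.  ] gap 0.27 q [-0.6   0.47  1.59 -0.    1.08 -0.3 ]
shift [294.8 -94.9   0.3] turn -96.18
```

View pics/g2.png

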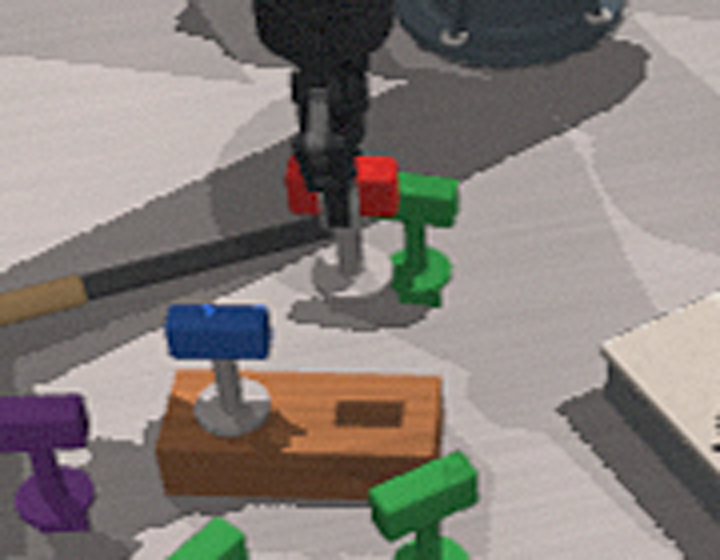

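The key is lifted and hangs upright, with the handle at (342,187), the collar at (350,272) and its hole free at (370,413). Next is carrying it over to the screw.

Emit:
servo_tool(rows=[[[20,-6,0],-6,-1],[[55,-18,0],-14,-1],[[95,-30,0],-22,-1],[[135,-43,0],-30,-1],[[175,-56,0],-38,-1],[[215,-69,0],-46,-1],[[250,-80,0],-54,-1],[[275,-88,0],-62,-1]])

```text
t: 4.95
tcp_pos: [0.519, 0.0674, 0.3884]
tool_rot: [0.381, 0.925, -0.002, -0.001]
force: [0.6, -0.8, -1.3]
finger_gap: 0.271
```

```bash
python3 go.py 0.5195 0.086 0.37 169
```

```text
t 4.95 tcp [0.519  0.0674 0.3884] yaw 135.23 zax [-0.0026 -0.0028 -1.    ] F [ 0.6 -0.8 -1.3] T [ 0.01 -0.01 -0.  ] gap 0.271 q [-0.08  0.41  1.7  -0.    1.03 -0.87]
shift [12.8 13.6 18.3] turn -33.77
```

Emit:
servo_tool(rows=[[[6,7,5],-8,-1],[[12,13,15],-16,-1],[[13,14,25],-24,-1],[[13,14,35],-32,-1],[[13,14,43],-34,-1],[[13,14,43],-34,-1],[[13,14,43],-34,-1]])

```text
t: 5.65
tcp_pos: [0.5191, 0.0863, 0.3442]
tool_rot: [0.094, 0.996, -0.002, -0.003]
force: [0.0, 0.9, -2.7]
finger_gap: 0.269
```

```bash
python3 - <<'E'
from h import *
import pickle
q=snapshot("scene"); pickle.dump(q,open("sc1.pkl","wb")); b=cv2.resize(q["image"][130:230,310:450],None,fx=5,fy=5,interpolation=cv2.INTER_CUBIC)
cv2.imwrite("pics/s1.png",b)
E
python3 go.py 0.5195 0.086 0.345 169
```

```text
t 5.7 tcp [0.5193 0.0863 0.3448] yaw 169.18 zax [-0.0041 -0.0028 -1.    ] F [-0.2 -0.7 -2.1] T [-0.07  0.02 -0.02] gap 0.267 q [-0.05  0.48  1.74 -0.    0.93 -1.43]
shift [-0.2 -0.3 -0.2] turn 0.18
```

View pics/s1.png

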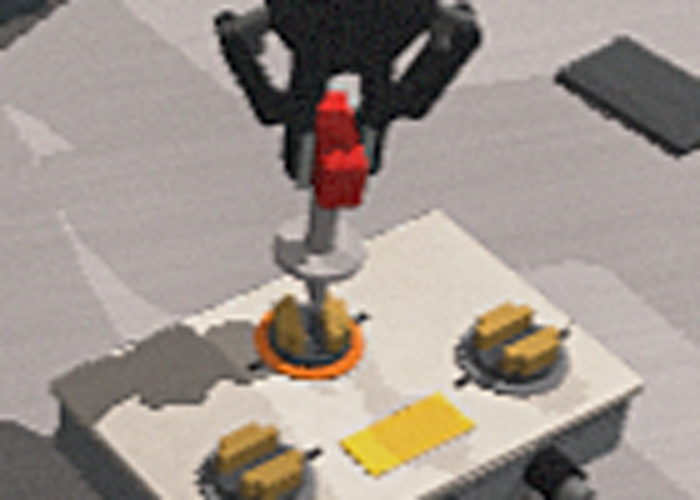

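The blade hangs centred over the slot: blade tip at crop (317,305), between brass halves at 290 and 335. I'll lower it gently.

Emit:
servo_tool(rows=[[[0,0,5],0,-1],[[0,0,10],0,-1],[[0,0,14],0,-1],[[0,0,17],0,-1],[[0,0,20],0,-1],[[0,0,20],0,-1]])

```text
t: 6.3
tcp_pos: [0.5191, 0.0862, 0.3243]
tool_rot: [0.094, 0.996, -0.002, -0.002]
force: [-0.4, 0.6, -1.9]
finger_gap: 0.269
```

```bash
python3 go.py 0.5195 0.086 0.319 169
```

```text
t 6.3 tcp [0.5191 0.0862 0.3243] yaw 169.18 zax [-0.005  -0.0027 -1.    ] F [-0.4  0.6 -1.9] T [0.   0.   0.01] gap 0.269 q [-0.05  0.51  1.76 -0.    0.88 -1.43]
shift [-0.4 -0.1  5.3] turn 0.18
```

Emit:
servo_tool(rows=[[[0,0,2],0,-1],[[0,0,4],0,-1],[[0,0,5],0,-1],[[0,0,5],0,-1]])

```text
t: 6.7
tcp_pos: [0.5191, 0.0862, 0.3192]
tool_rot: [0.094, 0.996, -0.002, -0.003]
force: [1.1, -0.3, -2.1]
finger_gap: 0.276
```

```bash
python3 go.py 0.5195 0.086 0.319 94
```

```text
t 6.7 tcp [0.5191 0.0862 0.3192] yaw 169.18 zax [-0.0054 -0.0027 -1.    ] F [ 1.1 -0.3 -2.1] T [0.03 0.   0.04] gap 0.276 q [-0.05  0.52  1.76 -0.    0.87 -1.43]
shift [-0.5 -0.1  0.2] turn 75.18
```

Emit:
servo_tool(rows=[[[0,0,0],5,-1],[[0,0,0],10,-1],[[0,0,0],16,-1],[[0,0,0],22,-1],[[0,0,0],28,-1],[[0,0,0],34,-1],[[0,0,0],40,-1],[[0,0,0],46,-1]])

```text
t: 7.5
tcp_pos: [0.5193, 0.0866, 0.3193]
tool_rot: [0.478, 0.878, -0.002, -0.001]
force: [0.6, 2.0, -2.3]
finger_gap: 0.267
```

```bash
python3 go.py 0.5195 0.086 0.319 94
```

```text
t 7.5 tcp [0.5193 0.0866 0.3193] yaw 122.92 zax [-0.0041 -0.0015 -1.    ] F [ 0.6  2.  -2.3] T [ 0.52 -0.17  0.07] gap 0.267 q [-0.05  0.52  1.76 -0.    0.87 -0.62]
shift [-0.6 -0.2  0.3] turn 28.92
```

Emit:
servo_tool(rows=[[[0,0,0],5,-1],[[0,0,0],10,-1],[[0,0,0],14,-1],[[0,0,0],18,-1],[[0,0,0],22,-1],[[0,0,0],25,-1],[[0,0,0],25,-1]])

```text
t: 8.2
tcp_pos: [0.5194, 0.0869, 0.3193]
tool_rot: [0.657, 0.754, -0.001, -0.001]
force: [1.5, 1.1, -2.5]
finger_gap: 0.269
```

```bash
python3 go.py 0.5195 0.086 0.319 94
```

```text
t 8.2 tcp [0.5194 0.0869 0.3193] yaw 97.91 zax [-3.4e-03 -8.0e-04 -1.0e+00] F [ 1.5  1.1 -2.5] T [ 0.27 -0.18  0.08] gap 0.269 q [-0.05  0.52  1.76 -0.    0.86 -0.18]
shift [-0.9 -0.1  0.3] turn 3.91
```

Torque is still only the turning drag of about 0.1 N m. I'll go on in small steps until it rises at the stop.

Emit:
servo_tool(rows=[[[0,0,0],2,-1],[[0,0,0],4,-1],[[0,0,0],5,-1],[[0,0,0],5,-1]])

```text
t: 8.6
tcp_pos: [0.5195, 0.0869, 0.3193]
tool_rot: [0.689, 0.725, -0.001, -0.001]
force: [2.1, 0.7, -2.6]
finger_gap: 0.273
```

```bash
python3 go.py
```

```text
t 8.6 tcp [0.5195 0.0869 0.3193] yaw 92.97 zax [-3.2e-03 -7.0e-04 -1.0e+00] F [ 2.1  0.7 -2.6] T [ 0.25 -0.12  0.1 ] gap 0.273 q [-0.05  0.52  1.76 -0.    0.86 -0.1 ]
```

Emit:
servo_tool(rows=[[[0,0,0],1,-1],[[0,0,0],2,-1],[[0,0,0],3,-1],[[0,0,0],3,-1]])

```text
t: 9.0
tcp_pos: [0.5195, 0.0871, 0.3193]
tool_rot: [0.707, 0.707, -0.001, -0.001]
force: [-0.3, 1.0, -2.6]
finger_gap: 0.272
```

```bash
python3 go.py
```

```text
t 9.0 tcp [0.5195 0.0871 0.3193] yaw 90.04 zax [-0.0032 -0.001  -1.    ] F [-0.3  1.  -2.6] T [ 0.32 -0.09  0.69] gap 0.272 q [-0.05  0.52  1.76 -0.    0.86 -0.05]
```

Torque jumped to 0.69 N m, so the screw is at its stop. I'll press slightly more, turn back to mid-play, lift, and look.

Emit:
servo_tool(rows=[[[0,0,0],1,-1],[[0,0,0],1,-1],[[0,0,0],-5,-1],[[0,0,0],-10,-1],[[0,0,0],-13,-1],[[0,0,0],-13,-1]])

```text
t: 9.6
tcp_pos: [0.5195, 0.0867, 0.3194]
tool_rot: [0.623, 0.782, -0.001, -0.001]
force: [0.3, 0.1, -1.6]
finger_gap: 0.273
```

```bash
python3 go.py
```

```text
t 9.6 tcp [0.5195 0.0867 0.3194] yaw 102.87 zax [-3.3e-03 -8.0e-04 -1.0e+00] F [ 0.3  0.1 -1.6] T [ 0.01  0.01 -0.02] gap 0.273 q [-0.05  0.52  1.76 -0.    0.86 -0.27]
```

Emit:
servo_tool(rows=[[[0,0,-5],0,-1],[[0,0,-15],0,-1],[[0,0,-30],0,-1],[[0,0,-50],0,-1],[[0,0,-70],0,-1],[[0,0,-75],0,-1]])

```text
t: 10.2
tcp_pos: [0.5204, 0.0868, 0.3973]
tool_rot: [0.624, 0.782, 0.0, 0.001]
force: [-0.2, 0.9, -3.0]
finger_gap: 0.269
```

```bash
python3 - <<'E'
from h import *
q=snapshot("scene"); b=cv2.resize(q["image"][110:230,310:450],None,fx=5,fy=5,interpolation=cv2.INTER_CUBIC)
cv2.imwrite("pics/s2.png",b)
E
python3 go.py 0.5235 -0.224 0.395 72.8
```

```text
t 10.25 tcp [0.5202 0.0868 0.397 ] yaw 102.84 zax [ 0.0018 -0.001  -1.    ] F [-0.   0.1 -2. ] T [ 0.02 -0.03 -0.01] gap 0.271 q [-0.05  0.41  1.69 -0.    1.05 -0.27]
shift [-303.8  -65.8    2.3] turn 30.04
```

View pics/s2.png

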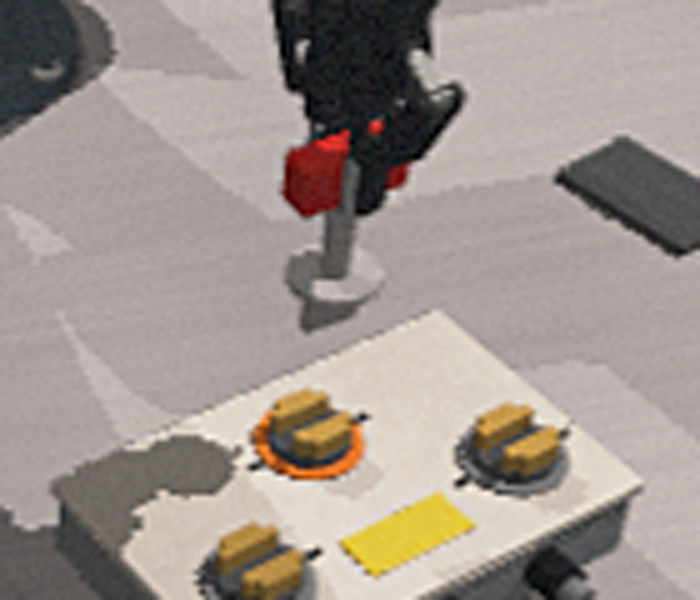

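The orange screw's slot now points at both black marks (crop 255,465 and 362,417) and is parallel to the locked screws. Carrying the key back.

Emit:
servo_tool(rows=[[[-20,-4,0],4,-1],[[-55,-12,0],8,-1],[[-95,-21,0],12,-1],[[-140,-30,0],16,-1],[[-185,-40,0],20,-1],[[-230,-50,0],24,-1],[[-270,-58,0],28,-1],[[-295,-64,1],30,-1]])

```text
t: 11.05
tcp_pos: [0.5231, -0.2182, 0.3956]
tool_rot: [0.806, 0.592, 0.0, 0.001]
force: [0.4, 0.4, -2.4]
finger_gap: 0.273
```

Emit:
servo_tool(rows=[[[0,0,0],0,-1],[[0,0,0],0,-1]])

```text
t: 11.25
tcp_pos: [0.5226, -0.2186, 0.3946]
tool_rot: [0.807, 0.591, -0.0, -0.0]
force: [1.0, 0.5, -1.5]
finger_gap: 0.269
```

```bash
python3 go.py 0.5235 -0.224 0.33 72.8
```

```text
t 11.25 tcp [ 0.5226 -0.2186  0.3946] yaw 72.44 zax [-1.e-04  1.e-04 -1.e+00] F [ 1.   0.5 -1.5] T [-0.03  0.02  0.01] gap 0.269 q [-0.59  0.46  1.59 -0.    1.09 -0.29]
shift [-4.9  2.5 64.6] turn -0.36
```

Emit:
servo_tool(rows=[[[-5,2,15],0,-1],[[-5,2,35],0,-1],[[-5,2,55],0,-1],[[-5,2,75],0,-1],[[-5,2,80],0,-1],[[-5,2,80],0,-1]])

```text
t: 11.85
tcp_pos: [0.5228, -0.2225, 0.3138]
tool_rot: [0.806, 0.592, -0.0, -0.002]
force: [-0.5, -0.4, -1.6]
finger_gap: 0.27
```

```bash
python3 - <<'E'
from h import *
q=snapshot("scene"); b=cv2.resize(q["image"][140:260,190:310],None,fx=5,fy=5,interpolation=cv2.INTER_CUBIC)
cv2.imwrite("pics/s3.png",b)
E
python3 go.py 0.5235 -0.224 0.271 72.8
```

```text
t 11.9 tcp [ 0.5232 -0.223   0.3147] yaw 72.52 zax [-6.e-04  6.e-04 -1.e+00] F [ 0.3 -0.5 -1. ] T [ 0.08 -0.01 -0.03] gap 0.264 q [-0.6   0.57  1.66  0.    0.91 -0.29]
shift [-0.9  0.7 43.7] turn -0.28
```

View pics/s3.png

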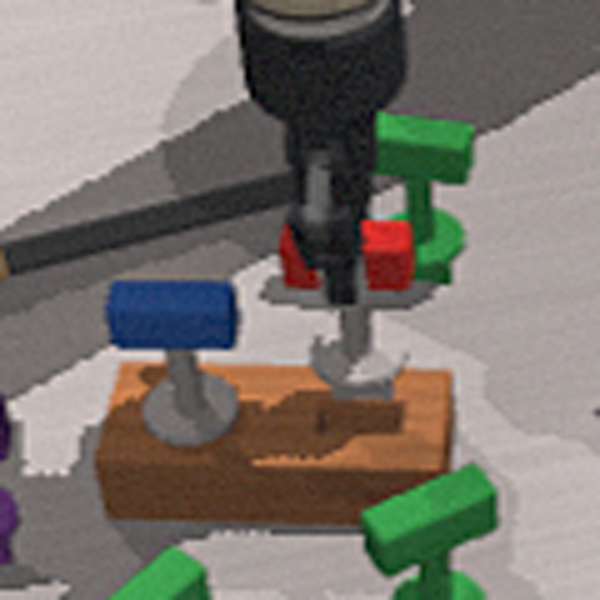

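The blade (crop 335–395) sits centred above the hole (318–405). Lowering it.

Emit:
servo_tool(rows=[[[0,0,8],0,-1],[[0,0,16],0,-1],[[0,0,24],0,-1],[[0,0,32],0,-1],[[0,0,38],0,-1],[[0,0,41],0,-1],[[0,0,42],0,-1],[[0,0,42],0,-1]])

```text
t: 12.7
tcp_pos: [0.5232, -0.2231, 0.2726]
tool_rot: [0.806, 0.591, -0.0, -0.0]
force: [0.9, -0.4, -1.4]
finger_gap: 0.27
```

```bash
python3 go.py 0.5235 -0.224 0.271 72.8
```

```text
t 12.7 tcp [ 0.5232 -0.2231  0.2726] yaw 72.52 zax [-6.e-04  6.e-04 -1.e+00] F [ 0.9 -0.4 -1.4] T [ 0.06 -0.05 -0.01] gap 0.27 q [-0.6   0.64  1.69  0.    0.82 -0.29]
shift [-0.8  0.6  1.6] turn -0.28
```

Emit:
servo_tool(rows=[[[0,0,1],0,-1],[[0,0,2],0,-1],[[0,0,2],0,-1]])

```text
t: 13.0
tcp_pos: [0.5232, -0.2231, 0.2707]
tool_rot: [0.806, 0.591, -0.0, -0.0]
force: [-0.6, 0.7, -1.6]
finger_gap: 0.272
```

Emit:
servo_tool(rows=[[[0,0,0],0,-0.3],[[0,0,0],0,-0.2],[[0,0,0],0,0],[[0,0,0],0,0.4],[[0,0,0],0,1],[[0,0,0],0,1],[[0,0,0],0,1],[[0,0,0],0,1]])

```text
t: 13.8
tcp_pos: [0.5232, -0.2231, 0.2706]
tool_rot: [0.806, 0.591, -0.0, -0.0]
force: [-0.2, 0.2, -0.6]
finger_gap: 0.998
```

```bash
python3 go.py
```

```text
t 13.8 tcp [ 0.5232 -0.2231  0.2706] yaw 72.51 zax [-5.e-04  6.e-04 -1.e+00] F [-0.2  0.2 -0.6] T [-0.03  0.03  0.05] gap 0.998 q [-0.6   0.64  1.69  0.    0.82 -0.29]
```

Emit:
servo_tool(rows=[[[0,0,-10],0,1],[[0,0,-30],0,1],[[0,0,-60],0,1],[[0,0,-100],0,1],[[0,0,-140],0,1],[[0,0,-140],0,1]])

```text
t: 14.4
tcp_pos: [0.5246, -0.2239, 0.4175]
tool_rot: [0.806, 0.591, 0.002, 0.006]
force: [0.8, -0.6, 0.2]
finger_gap: 1.003
```

Emit:
servo_tool(rows=[[[40,0,0],0,1],[[80,0,0],0,1],[[120,0,0],0,1],[[160,0,0],0,1],[[200,0,0],0,1],[[240,0,0],0,1],[[280,0,0],0,1],[[300,0,0],0,1]])

```text
t: 15.2
tcp_pos: [0.6148, 0.0654, 0.4161]
tool_rot: [0.805, 0.593, 0.002, 0.006]
force: [0.2, -0.5, 0.2]
finger_gap: 0.999
```

```bash
python3 - <<'E'
from h import *
q=snapshot("scene"); b=cv2.resize(q["image"][120:270,180:460],None,fx=2.8,fy=2.8,interpolation=cv2.INTER_CUBIC)
cv2.imwrite("pics/s4.png",b)
E
python3 go.py
```

```text
t 15.25 tcp [0.6152 0.067  0.4161] yaw 72.75 zax [ 0.0117 -0.0045 -0.9999] F [1.1 1.3 0.9] T [ 0.05 -0.02  0.03] gap 1.002 q [-0.07  0.51  1.44 -0.    1.18  0.23]
```

View pics/s4.png

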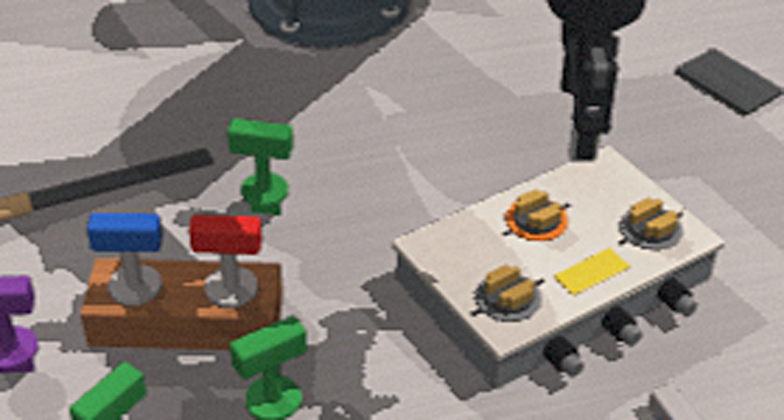

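The red key stands upright, seated in its hole (crop 230,285), and the orange screw (537,213) lines up with its marks. The gripper is clear of everything.

Emit:
servo_tool(rows=[[[0,0,0],0,1],[[0,0,0],0,1],[[0,0,0],0,1]])

```text
t: 15.55
tcp_pos: [0.615, 0.0661, 0.416]
tool_rot: [0.805, 0.593, 0.003, 0.005]
force: [-0.5, -1.0, -0.9]
finger_gap: 1.001
```

```bash
python3 -c "
from station import sign_off; print(sign_off())"
```

```text
the job is handed in; nothing more can be done
None
```

I used the red key to turn the orange-ringed screw clockwise to its stop. Then I put the key back upright in its own hole, let go of it and handed the job in at about 15.6 s.

- **Screw:** the turning torque rose from about 0.1 to 0.69 N m at the stop. The later pictures show the slot pointing at both black marks and parallel to the two locked screws.
- **Key:** the last picture shows it upright with its collar resting on the stand and the blue key beside it. I did not measure its final pose.
- **Gripper:** it is open and clear of everything. The force readings I took stayed at a few newtons, with 6.4 N the highest, as the jaws closed on the handle.
- **Measurements:** no check failed. The two estimates of the key's position differed by about 3 mm. The stop came about 4° later than I expected, which small errors in the measured angles could explain.

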